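# Rock a wedged dropper bottle out of its holder

### The job

The dropper bottle is wedged in the grey holder block and must not be pulled straight out: while it still stands in the block, rock it from side to side, well over toward each of the two black catches, so that both are pushed back. Then lift it out, stand it upright on the round cork mat and let go.

Things in the scene. Friction and masses are not known exactly. Their poses are not given: they have to be found in the camera images.
- dropper_mid (a point): mid-height centre of the amber dropper bottle: 102 mm tall, 33 mm body; black cap (24 mm) 62-77 mm and black bulb (12 mm, grip it there from above) 77-102 mm above its foot; black rubber collar, 46 mm in diameter, 33-42 mm above its foot. About 90 g. Site z points up it. It starts upright in the holder, cap and bulb above the block, free to lift only 8 mm.
- catch_left: black catch at the block's +y end, 22 mm wide, 58-68 mm above the table, over the bottle's collar; origin: middle of its inner tip face, 16.5 mm from the block's centre, 63 mm up. Axes are the block's: y along its length, z up. It slides outward (+y) up to 10 mm against 4 N and stays there. Leaning the bottle about its foot to +y by 10 degrees (15 mm at the bulb) pushes it back.
- catch_right: the like catch at the -y end (same axes, slides to -y, pushed by leaning to -y). With both back, the bottle, upright midway, comes straight out. The grey block is fixed, 124 (y) x 80 (x) x 68 mm high, with an open pocket 66 (y) x 54 (x) mm in its middle (midway between the untouched catches), floor 8 mm above the table.
- cork_mat: round brown cork mat fixed to the table, 100 mm in diameter, 6 mm thick; origin at the centre of its underside. A plain blue mat of the same size lies nearby and is not the one.
Not all that is in view belongs to the job. Of the things shaped like the cork_mat, the brown one is meant.

How it is judged:
By the outcome, as a careful person would: the job done as asked, in the order asked, and still so for the second after the job is handed in, with the robot touching nothing.
It also fails if it takes over 40 s, if anything falls off the work surface, if the arm or the gripper's body presses on something with over 40 N, if the wrist force passes 120 N, or if a joint passes its speed limit or range.

### The arm

A 6-joint arm with a two-finger parallel gripper is mounted at the origin on a cart in front of the work surface, level with it; the furniture and walls round the work are solid. World frame = base frame: x ahead of the robot, y to its left, z up, the work surface at z = 0. Lengths are in m, angles in rad, forces in N, time in s.
With the tool pointing down it reaches from about 0.275 to 0.75 m from the base axis. Payload 10.2 kg.
Tool frame: the origin (TCP) lies at the very end of the fingers, on their centre line; the grasp point (between the pads) lies 19 mm behind it (bot.pinch_z is the distance from the TCP to the grasp point, in m); z points along the fingers, y is the direction in which the jaws open and shut (so a half turn about z gives the same grasp; the last joint's range is limited). The gripper opens to 85 mm and grips with 20 to 120 N. Pads are 22 mm wide; open, the fingers measure 114 mm over their backs; the gripper's body (76 mm by 85 mm) begins 54 mm behind the grasp point. The pads swing forward as they close: fully open they stand 13 mm farther back than shut.
Start: joints at [1.116, 0.313, 1.498, -0, 1.331, -0.223], TCP at [0.121, 0.511, 0.231] pointing down, gripper open.
Joint ranges: [-2.94, 2.94], [-0.97, 2.17], [0.19, 2.56], [-1.23, 4.37], [0.02, 3.11], [-2.88, 2.88]. Speed limits (rad/s): [2.39, 2.39, 3.01, 3.14, 3.14, 3.14].

### API

Orientations are given as [roll, pitch, yaw] about the fixed x, y, z axes, in that order (R = Rz(yaw) Ry(pitch) Rx(roll)).
In Python, from bench import bot, optics, finish_job, masks_of, landmark_of gives the robot as it stands.
- The arm moves only by the tool servo_tool, never from a script. Its argument "commands" is a list of rows, each a list of 2 entries, a list of its own where there are three numbers: the shift along the tool's x, y, z in mm, then the turn, a rotation vector about the tool's x, y, z in rad. A call has exactly 8 rows; each row is the pose to reach, as a shift and turn from the pose measured when the call began, along the tool's axes at that moment; what a row does not reach only later rows make up. A row lasts 1/10 s, in which the tool goes at most 50 mm and 8.59 degrees, less where a joint would pass 70% of its speed; a pose out of reach is approached as far as the arm can. A call with a gripper value outside its range is refused whole. "hand" is the finger opening in mm, from 0 to 85.4, set as the call begins (left out, the last holds). The fingers move at their own pace and stop on an object; "grip_force" is the grip in N (left out, the last holds). Time passes only in rows, so rows that repeat a pose let the fingers close, or fill a call up. It gives the time, the measured TCP pose, the force and the opening at its end, in the units of the state.
- bot.state(): the state, without advancing time (a new reading comes with each control period).
- optics.get_image(name): name is "scene" or "top" or "wrist"; returns a dict with "pixels" (420x560x3 uint8, red, green, blue), "z_map" (420x560 float32, m along the optical axis (not along the pixel's ray), 0 where there is no reading), "fx", "fy", "cx", "cy" (pixels), "k1" (the pictures are not rectified: a ray, as slopes to the right and down, at radius r is drawn at 1 + k1 r^2 times it, then the intrinsics apply), "extrinsics" (4x4, takes a point from world to camera coordinates). Camera axes: x right, y up, looking along -z (the intrinsics and any distortion apply to the point x, -y, -z); pixel columns grow to the right and rows downward; lengths in m; the calibration is good to about 2 mm. A picture is of the moment at which its call begins.
- finish_job(): hands the job in, once; it reports no verdict.
Trained networks look in a picture, given as the dict that the camera call returned (one of the last four; its "shot" number tells which), for a name from the list of things; names that differ only in an ending like _2 or _b are one class to them, and where a whole thing is asked for, a point or a joint stands for the part that bears it (a point fixed in the world has none). Each returns a list of dicts, best first, with "conf" (0 to 1); they miss things now and then, are a little off and sometimes report something else, mostly with a low value. They report only what shows in the picture. A call takes as long as a camera call. They do not tell look-alikes from the thing itself.
- masks_of(label, picture): "pixels" (420x560 bool, what is visible of it) and "extent" ([left, top, right, bottom] in pixels, round what is visible of it).
- landmark_of(label, picture): "at" ([column, row] in pixels: a listed point, or the origin of a listed thing).
The state is a dict: "t": time; "joint_pos": joint angles; "qvel": joint speeds; "tau": joint torques, N m; "tcp_pos": TCP position; "ee_rot": TCP orientation; "ft_force": force on the tool from outside, world axes, zero at the start; "moment": the same for the moment, N m; "grip_width": finger opening in m.
Only numpy, scipy, OpenCV 4.12 (cv2) and the standard library are available. Lean on these libraries where they do the work, as an engineer would, in place of code of your own. Each camera call takes 0.05 s, during which the arm holds its last target. There are 200 camera calls.

## Working session

There is one attempt and no reset: what is moved stays moved. The work goes in short steps, Python scripts to look and compute and a tool call to move; the robot and the scene stay as the last step left them, time stands still between calls to the robot, and variables do not carry over. Pictures are saved under pics/ and viewed, about 8 in all and at most 12, crops included, and the job is handed in when it is done.

Besides the shell and the picture viewer there is one more tool, called after "Request:" as a command line: name --argument value ..., lists and objects as JSON in quotes. servo_tool: Moves the arm, as the interface text tells. Its arguments: {"type":"object","properties":{"commands":{"type":"array","items":{"type":"array"}},"hand":{"type":"number"},"grip_force":{"type":"number"}},"required":["commands"]}

```bash
ls; mkdir -p pics; cat > h.py <<'E'
import numpy as np, cv2
from bench import bot, optics, finish_job, masks_of, landmark_of
def ray(im,u,v):
    xd=(u-im["cx"])/im["fx"]; yd=(v-im["cy"])/im["fy"]; x,y=xd,yd
    for _ in range(20):
        s=1+im["k1"]*(x*x+y*y); x,y=xd/s,yd/s
    return np.array([x,-y,-1.])
def world(im,u,v,d=None):
    u,v=float(u),float(v)
    if d is None: d=float(im["z_map"][int(round(v)),int(round(u))])
    E=np.array(im["extrinsics"]); return E[:3,:3].T@(ray(im,u,v)*d-E[:3,3])
def onz(im,u,v,z):
    E=np.array(im["extrinsics"]); c=-E[:3,:3].T@E[:3,3]; r=E[:3,:3].T@ray(im,u,v)
    return c+r*(z-c[2])/r[2]
def save(im,n,crop=None,k=1):
    p=im["pixels"][:,:,::-1]
    if crop: a,b,c,d=crop; p=p[b:d,a:c]
    cv2.imwrite("pics/"+n,cv2.resize(p,None,fx=k,fy=k,interpolation=2))
E
python3 - <<'E'
from h import *
np.set_printoptions(precision=4,suppress=True)
ims={}
for n in("scene","top"):
    im=optics.get_image(n); ims[n]=im
    for l in("dropper_mid","catch_left","catch_right","cork_mat"):
        for r in landmark_of(l,im)[:3]:
            u,v=r["at"]; print(n,l,np.round(r["at"],1),round(r["conf"],2),world(im,u,v))
both=np.vstack([ims["scene"]["pixels"],ims["top"]["pixels"]])[:,:,::-1]
save(ims["top"],"top.png");save(ims["scene"],"scene.png")
print(bot.state())
E
```

```text
pics
scene catch_right [217.8 193.4] 0.54 [0.506  0.0427 0.0683]
scene cork_mat [239.2 261.7] 0.82 [ 0.4604 -0.138   0.0068]
scene cork_mat [393.4 281.4] 0.81 [ 0.6607 -0.3339  0.0036]
top dropper_mid [180.5 228. ] 0.83 [0.5235 0.0956 0.0879]
top catch_left [172.6 223.9] 0.44 [0.5321 0.1166 0.0663]
top catch_right [185.6 228. ] 0.49 [0.524  0.089  0.0684]
top cork_mat [286.9 253.3] 0.79 [ 0.4728 -0.1235  0.0067]
top cork_mat [374.1 168.1] 0.72 [ 0.6658 -0.3169  0.0039]
{'t': 0.5, 'joint_pos': array([ 1.1156,  0.3129,  1.4977,  0.    ,  1.331 , -0.2234]), 'qvel': array([ 0.0006, -0.0007,  0.0004, -0.0003,  0.0012, -0.0009]), 'tau': array([ -0.0013, -41.1939, -25.9773,  -0.0002,   0.0007,   0.    ]), 'tcp_pos': array([0.1206, 0.5109, 0.2313]), 'ee_rot': array([-3.1415, -0.    ,  2.9097]), 'ft_force': array([-0.7908, -0.3473,  0.3421]), 'moment': array([-0.028 ,  0.0108,  0.0123]), 'grip_width': 0.08525753413243785}
```

View pics/top.png

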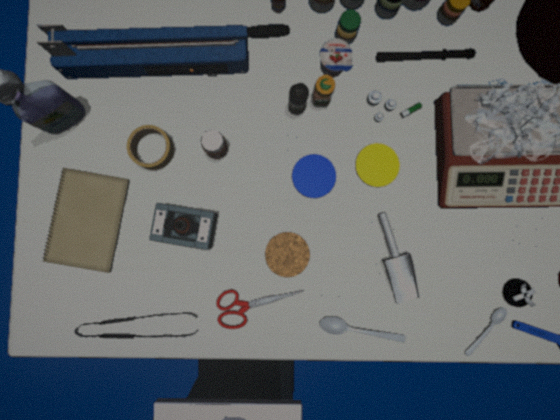

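View pics/scene.png

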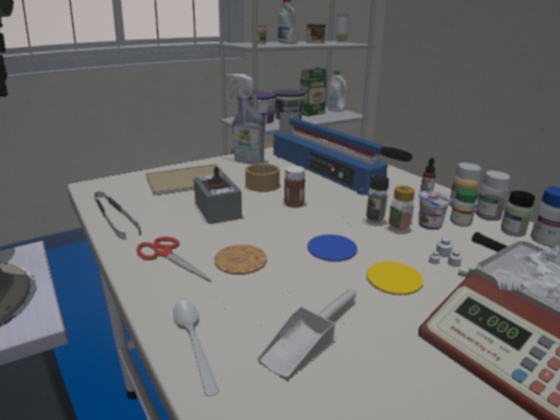

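Candidates: for the mat, cork (top 287,254), blue (314,176) and yellow (378,165); brown is the cork one. For the bottle, the one in the grey block (top 184,227; scene 216,180), with a look-alike dropper among the bottles (scene 429,175). I choose the one in the block. Next I fit the block and mat and check a close crop.

```bash
python3 - <<'E'
from h import *
np.set_printoptions(precision=4,suppress=True)
im=optics.get_image("top")
def blob(u0,v0,u1,v1,z0,z1):
    P=[]
    for v in range(v0,v1):
        for u in range(u0,u1):
            p=world(im,u,v)
            if z0<p[2]<z1: P.append(p)
    return np.array(P)
P=blob(135,190,235,265,.058,.08); r=cv2.minAreaRect(P[:,:2].astype(np.float32)*1000); print("block",len(P),r,P.mean(0))
P=blob(160,205,210,250,.085,.13); print("bulb",len(P),P.mean(0),P[:,2].max() if len(P) else 0)
m=[q for q in masks_of("cork_mat",im)]
for q in m:
    v,u=np.nonzero(q["pixels"]); W=onz(im,u.mean(),v.mean(),.006); print("mat",q["conf"],u.mean(),v.mean(),W,im["pixels"][q["pixels"]].mean(0), np.sqrt(len(u)/np.pi))
save(im,"c1.png",(140,190,230,260),8)
E
```

```text
block 1773 ((528.36474609375, 99.05593872070312), (124.92449951171875, 79.88528442382812), 81.39970397949219) [0.5281 0.0975 0.0675]
bulb 57 [0.5302 0.0969 0.0985] 0.10959838505959241
mat 0.91 376.76031434184677 164.89456450556648 [ 0.6728 -0.3224  0.006 ] [145.1336 141.4872  34.4925] 22.04675024130877
mat 0.73 286.72279129321385 254.6818181818182 [ 0.4697 -0.1232  0.006 ] [121.7119  95.7375  65.888 ] 22.297982918171794
mat 0.41 182.35526315789474 224.9934210526316 [0.5314 0.1084 0.006 ] [41.4901 37.6086 35.6842] 9.83698151873187
```

View pics/c1.png

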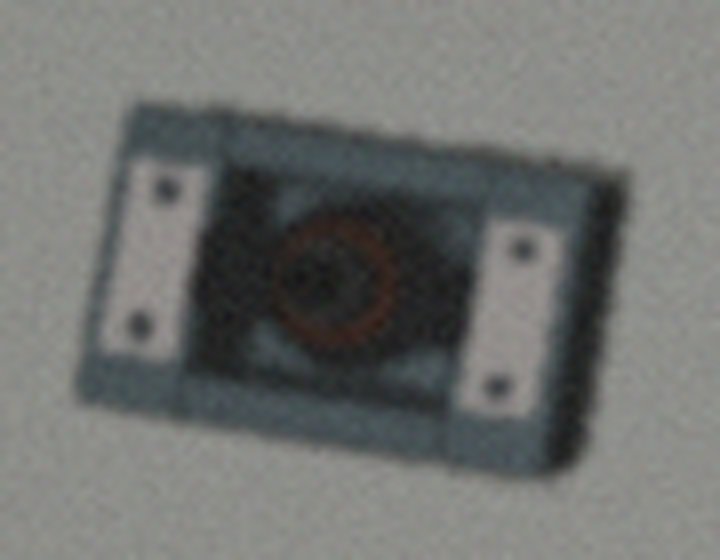

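```bash
cat >> h.py <<'E'
from scipy.spatial.transform import Rotation as Ro
B=np.array([.5284,.0991]); A=np.deg2rad(81.4)  # block centre, direction of block y
yv=np.array([np.cos(A),np.sin(A),0]); xv=np.array([np.sin(A),-np.cos(A),0])
def cur():
    s=bot.state(); return s,np.array(s["tcp_pos"]),Ro.from_euler("xyz",s["ee_rot"])
def goal(pos,yaw=A,tilt=0):  # tilt: lean toward +block y, rad
    R=Ro.from_rotvec(-xv*tilt)*Ro.from_euler("xyz",[np.pi,0,yaw])
    s,p,R0=cur(); print(np.round(R0.inv().apply(np.array(pos)-p)*1000,1),np.round((R0.inv()*R).as_rotvec(),4))
E
python3 -c "
from h import *
goal([*B,.17])"
```

```text
[-491.5 -307.2   61.3] [0.     0.     1.4891]
```

Request:
servo_tool --commands '[[[-41,-26,5],[0,0,0.125]],[[-82,-51,10],[0,0,0.25]],[[-123,-77,15],[0,0,0.37]],[[-164,-102,20],[0,0,0.5]],[[-205,-128,26],[0,0,0.62]],[[-246,-154,31],[0,0,0.75]],[[-287,-179,36],[0,0,0.87]],[[-328,-205,41],[0,0,1.0]]]' --hand 85

```text
t: 1.4
tcp_pos: [0.3939, 0.2345, 0.1903]
ee_rot: [3.141, -0.0, 1.905]
ft_force: [0.5, 0.8, -0.0]
grip_width: 0.085
```

```bash
python3 -c "
from h import *
goal([*B,.17])"
```

```text
[-171.9   82.7   20.4] [ 6.000e-04 -2.000e-04  4.839e-01]
```

Request:
servo_tool --commands '[[[-34,17,4],[0,0,0.1]],[[-69,33,8],[0,0,0.2]],[[-103,50,12],[0,0,0.3]],[[-137,66,16],[0,0,0.4]],[[-172,83,20],[0,0,0.484]],[[-172,83,20],[0,0,0.484]],[[-172,83,20],[0,0,0.484]],[[-172,83,20],[0,0,0.484]]]'

```text
t: 2.2
tcp_pos: [0.5282, 0.0999, 0.1705]
ee_rot: [3.141, -0.0, 1.422]
ft_force: [0.3, 0.3, -0.3]
grip_width: 0.0851
```

```bash
python3 - <<'E'
from h import *
np.set_printoptions(precision=4,suppress=True)
im=optics.get_image("wrist"); save(im,"w1.png")
d=im["z_map"]; P=[];Q=[]
for v in range(0,420,2):
    for u in range(0,560,2):
        if d[v,u]>0:
            p=world(im,u,v)
            if np.linalg.norm(p[:2]-B)<.02 and .088<p[2]<.125: P.append(p)
            if np.linalg.norm(p[:2]-B)<.09 and .062<p[2]<.073: Q.append(p)
P=np.array(P);Q=np.array(Q)
if len(P): print("bulb",len(P),P.mean(0),P.min(0),P.max(0)); t=P[P[:,2]>P[:,2].max()-.006]; print(cv2.minEnclosingCircle(t[:,:2].astype(np.float32)))
if len(Q): print("block",len(Q),cv2.minAreaRect(Q[:,:2].astype(np.float32)*1000))
for l in("dropper_mid","catch_left","catch_right"):
    for r in landmark_of(l,im)[:2]: u,v=r["at"]; print(l,np.round(r["at"],1),round(r["conf"],2),onz(im,u,v,.063))
print(bot.state()["tcp_pos"])
E
```

```text
bulb 79 [0.5289 0.1017 0.1037] [0.5223 0.0936 0.0882] [0.535  0.106  0.1104]
((0.529045581817627, 0.09845907986164093), 0.005423072725534439)
block 2461 ((526.9247436523438, 100.01251220703125), (122.57840728759766, 80.01437377929688), 81.4263916015625)
catch_left [281.  185.1] 0.62 [0.5299 0.1133 0.063 ]
catch_right [277.1 218.4] 0.69 [0.5221 0.0839 0.063 ]
[0.5284 0.0998 0.1707]
```

View pics/w1.png

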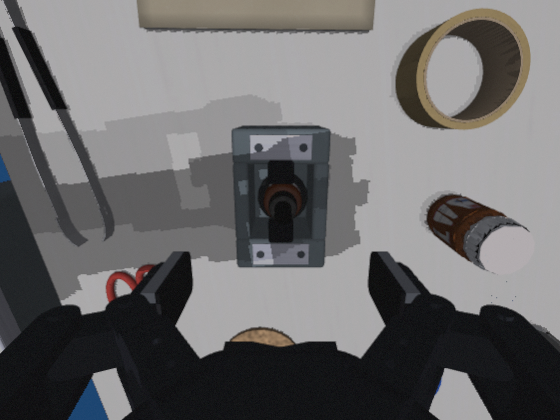

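The wrist view shows the block at (281,197), the bulb pointing at the camera at (284,205), and the catches at (281,172) and (281,230). The geometry is consistent: the bulb top is at 0.110 and the block measures 123×80. Next I descend.

Request:
servo_tool --commands '[[[-1,0,25],[0,0,0]],[[-1,0,50],[0,0,0]],[[-1,0,70],[0,0,0]],[[-1,0,82],[0,0,0]],[[-1,0,90],[0,0,0]],[[-1,0,91],[0,0,0]],[[-1,0,91],[0,0,0]],[[-1,0,91],[0,0,0]]]' --hand 85

```text
t: 3.2
tcp_pos: [0.5288, 0.0989, 0.0805]
ee_rot: [3.139, -0.001, 1.422]
ft_force: [-0.4, 0.8, 0.1]
grip_width: 0.085
```

Request:
servo_tool --commands '[[[0,0,0],[0,0,0]],[[0,0,0],[0,0,0]],[[0,0,0],[0,0,0]],[[0,0,0],[0,0,0]],[[0,0,0],[0,0,0]],[[0,0,0],[0,0,0]],[[0,0,0],[0,0,0]],[[0,0,0],[0,0,0]]]' --hand 0 --grip_force 60

```text
t: 4.0
tcp_pos: [0.529, 0.0989, 0.0809]
ee_rot: [3.138, -0.001, 1.422]
ft_force: [-0.5, 0.1, 5.5]
grip_width: 0.0194
```

```bash
python3 - <<'E'
from h import *
s,p,R=cur(); print(s["t"],p,s["ee_rot"],s["ft_force"],s["grip_width"])
# tool-frame rows for lean th about foot edge at offset e mm toward lean side
def rows(sg,e,foot=.008,lift=0):
    piv=np.array([p[0],p[1],foot])+yv*sg*e
    for d in(2,4,6,8,9,10,11,12):
        Q=Ro.from_rotvec(-xv*sg*np.deg2rad(d)); q=piv+Q.apply(p-piv)+[0,0,lift]
        print(d,np.round(R.inv().apply(q-p)*1000,1),np.round((R.inv()*Q*R).as_rotvec(),3))
rows(1,.0165);rows(-1,.0165)
im=optics.get_image("wrist"); save(im,"w2.png")
E
```

```text
4.0 [0.52903149 0.09890973 0.08085762] [ 3.13836504e+00 -6.84714046e-04  1.42209582e+00] [-0.46204889  0.1377465   5.53563909] 0.019437494319748443
2 [ 2.6  0.  -0.5] [ 0.    -0.035 -0.   ]
4 [ 5.1  0.  -1. ] [ 0.   -0.07 -0.  ]
6 [ 7.7  0.  -1.3] [ 0.    -0.105 -0.   ]
8 [10.3  0.  -1.6] [ 0.   -0.14 -0.  ]
9 [11.6  0.  -1.7] [ 0.    -0.157 -0.001]
10 [12.9  0.  -1.7] [ 0.    -0.175 -0.001]
11 [14.2  0.  -1.8] [ 0.    -0.192 -0.001]
12 [15.5  0.  -1.8] [ 0.    -0.209 -0.001]
2 [-2.6 -0.  -0.5] [-0.     0.035  0.   ]
4 [-5.1 -0.  -1. ] [-0.    0.07  0.  ]
6 [-7.7 -0.  -1.3] [-0.     0.105  0.   ]
8 [-10.3  -0.   -1.6] [-0.    0.14  0.  ]
9 [-11.6  -0.   -1.7] [-0.     0.157  0.001]
10 [-12.9  -0.   -1.8] [-0.     0.175  0.001]
11 [-14.2  -0.   -1.8] [-0.     0.192  0.001]
12 [-15.5  -0.   -1.8] [-0.     0.209  0.001]
```

View pics/w2.png

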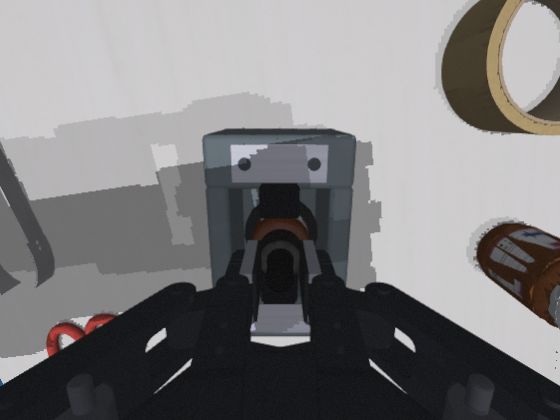

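Width is 19 mm, so the fingers are probably still closing. The view shows the bulb between the pads at (280,270). I hold a little longer.

Request:
servo_tool --commands '[[[0,0,0],[0,0,0]],[[0,0,0],[0,0,0]],[[0,0,0],[0,0,0]],[[0,0,0],[0,0,0]],[[0,0,0],[0,0,0]],[[0,0,0],[0,0,0]],[[0,0,0],[0,0,0]],[[0,0,0],[0,0,0]]]'

```text
t: 4.85
tcp_pos: [0.529, 0.0989, 0.0809]
ee_rot: [3.138, -0.001, 1.422]
ft_force: [-0.5, 0.0, 4.2]
grip_width: 0.0196
```

The fingertips at z 0.081 overlap the cap, which reaches 0.085, so they stopped on its edge. I open a little, rise 6.5 mm and close again.

Request:
servo_tool --commands '[[[0,0,0],[0,0,0]],[[0,0,0],[0,0,0]],[[0,0,0],[0,0,0]],[[0,0,-2],[0,0,0]],[[0,0,-4],[0,0,0]],[[0,0,-6.5],[0,0,0]],[[0,0,-6.5],[0,0,0]],[[0,0,-6.5],[0,0,0]]]' --hand 36

```text
t: 5.65
tcp_pos: [0.529, 0.0989, 0.0875]
ee_rot: [3.138, -0.001, 1.422]
ft_force: [0.4, -0.7, -0.1]
grip_width: 0.0359
```

Request:
servo_tool --commands '[[[0,0,0],[0,0,0]],[[0,0,0],[0,0,0]],[[0,0,0],[0,0,0]],[[0,0,0],[0,0,0]],[[0,0,0],[0,0,0]],[[0,0,0],[0,0,0]],[[0,0,0],[0,0,0]],[[0,0,0],[0,0,0]]]' --hand 0 --grip_force 60

```text
t: 6.45
tcp_pos: [0.5291, 0.0989, 0.0876]
ee_rot: [3.138, -0.001, 1.422]
ft_force: [0.7, -0.8, 1.6]
grip_width: 0.0102
```

Request:
servo_tool --commands '[[[2.1,0,-0.5],[0,-0.026,0]],[[4.2,0,-1],[0,-0.052,0]],[[6.3,0,-1.4],[0,-0.079,0]],[[8.4,0,-1.6],[0,-0.105,0]],[[10.2,0,-1.8],[0,-0.127,0]],[[12,0,-1.9],[0,-0.148,0]],[[13.4,0,-2],[0,-0.166,0]],[[13.4,0,-2],[0,-0.166,0]]]'

```text
t: 7.25
tcp_pos: [0.531, 0.1125, 0.0894]
ee_rot: [3.138, 0.166, 1.422]
ft_force: [-0.1, -4.0, 0.8]
grip_width: 0.0102
```

```bash
python3 - <<'E'
from h import *
s,p,R=cur(); print(s["t"],p,s["ft_force"],s["moment"],s["grip_width"]); print(R.as_matrix()[:,2], np.rad2deg(np.arcsin(-R.as_matrix()[:,2]@yv)))
im=optics.get_image("wrist"); save(im,"w3.png",(170,110,390,350),2.5)
E
```

```text
7.25 [0.5310342  0.11245159 0.08938907] [-0.1445204  -3.99840831  0.80372768] [-0.65225133  0.04181608 -0.01724706] 0.0102390988215029
[-0.02110884 -0.1639554  -0.98624188] 9.512830286009773
```

View pics/w3.png

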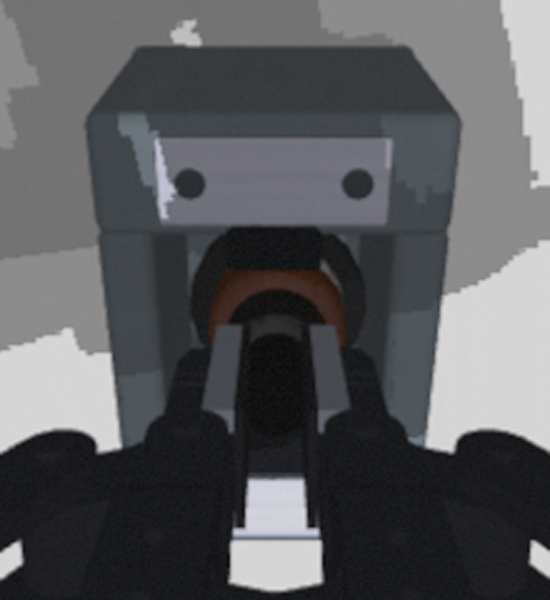

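Force along y is −4 N, the expected catch resistance, and the view shows the catch at crop (280,245) pushed back toward the plate. I push slightly further.

Request:
servo_tool --commands '[[[0.9,0,-0.2],[0,-0.011,0]],[[1.8,0,-0.4],[0,-0.023,0]],[[1.8,0,-0.4],[0,-0.023,0]],[[1.8,0,-0.4],[0,-0.023,0]],[[0,0,0],[0,0,0]],[[-4,0,0],[0,0.052,0]],[[-8,0,0.2],[0,0.105,0]],[[-10,0,0.2],[0,0.127,0]]]'

```text
t: 8.1
tcp_pos: [0.5295, 0.1022, 0.0909]
ee_rot: [3.138, 0.035, 1.421]
ft_force: [0.1, -0.1, -1.3]
grip_width: 0.0101
```

```bash
python3 - <<'E'
from h import *
s,p,R=cur(); print(s["t"],p,s["ft_force"],s["grip_width"],np.rad2deg(np.arcsin(-R.as_matrix()[:,2]@yv)))
p0=np.array([.5291,.0989,.0876]); piv=np.array([p0[0],p0[1],.008])-yv*.0165
for d in(0,3,6,8,9.5,10,10.8):
    Q=Ro.from_rotvec(xv*np.deg2rad(d)); q=piv+Q.apply(p0-piv)+[0,0,.0003]
    print(d,np.round(R.inv().apply(q-p)*1000,1),np.round((R.inv()*Q*Ro.from_euler("xyz",[np.pi,0,1.422])).as_rotvec(),3))
E
```

```text
8.1 [0.5294817  0.10217029 0.09087018] [ 0.08477948 -0.11512664 -1.3235943 ] 0.01012217657468415 2.0202960177116474
0 [-3.2  0.1  3.1] [ 0.003  0.035 -0.001]
3 [-7.4  0.1  2.5] [ 0.003  0.088 -0.001]
6 [-11.6   0.1   2.1] [ 0.003  0.14  -0.001]
8 [-14.5   0.1   2. ] [ 0.003  0.175 -0.001]
9.5 [-16.6   0.1   1.9] [ 0.003  0.201 -0.001]
10 [-17.3   0.1   1.9] [ 0.003  0.21  -0.001]
10.8 [-18.4   0.1   1.9] [ 0.003  0.224 -0.001]
```

Request:
servo_tool --commands '[[[-3.2,0,3],[0,0.035,0]],[[-5.3,0,2.8],[0,0.061,0]],[[-7.4,0,2.5],[0,0.088,0]],[[-9.5,0,2.3],[0,0.114,0]],[[-11.6,0,2.1],[0,0.14,0]],[[-14.5,0,2],[0,0.175,0]],[[-16.6,0,1.9],[0,0.201,0]],[[-16.6,0,1.9],[0,0.201,0]]]'

```text
t: 8.9
tcp_pos: [0.527, 0.0859, 0.0897]
ee_rot: [3.138, -0.168, 1.42]
ft_force: [-0.7, 2.8, 1.3]
grip_width: 0.01
```

Request:
servo_tool --commands '[[[-0.9,0,-0.2],[0,0.011,0]],[[-1.8,0,-0.4],[0,0.023,0]],[[-1.8,0,-0.4],[0,0.023,0]],[[-1.8,0,-0.4],[0,0.023,0]],[[-1.8,0,-0.4],[0,0.023,0]],[[-1.8,0,-0.4],[0,0.023,0]],[[-1.8,0,-0.4],[0,0.023,0]],[[-1.8,0,-0.4],[0,0.023,0]]]'

```text
t: 9.7
tcp_pos: [0.5268, 0.0842, 0.0898]
ee_rot: [3.138, -0.191, 1.42]
ft_force: [0.5, 3.9, 1.3]
grip_width: 0.0101
```

```bash
python3 - <<'E'
from h import *
s,p,R=cur(); print(s["t"],p,s["ft_force"],s["moment"],s["grip_width"],np.rad2deg(np.arcsin(-R.as_matrix()[:,2]@yv)))
goal([.5290,.0989,.0886],1.4207)
im=optics.get_image("wrist"); save(im,"w4.png",(170,110,390,350),2.5)
E
```

```text
9.7 [0.52678978 0.08415425 0.08982278] [0.47667269 3.85947748 1.33665427] [ 0.72080253  0.00397361 -0.00366189] 0.010131331783279705 -10.922662131968382
[14.4 -0.   4. ] [ 0.0037 -0.1906 -0.0006]
```

View pics/w4.png

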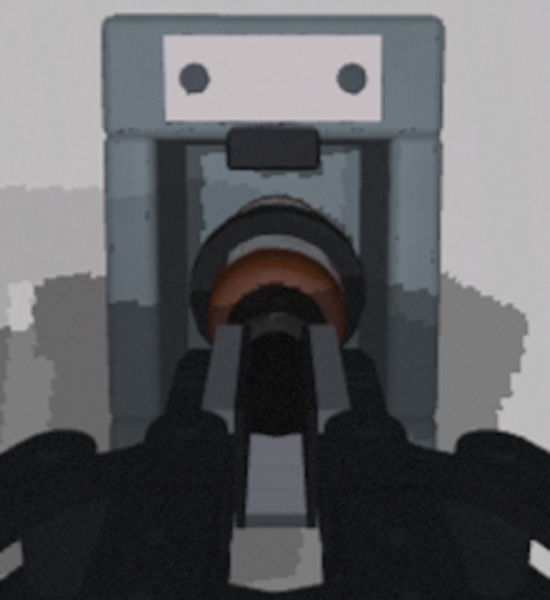

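The left catch at crop (273,148) is now almost fully retracted, and the right one resists with 3.9 N as expected. I push 1° more for margin, then come back upright midway.

Request:
servo_tool --commands '[[[-0.8,0,-0.2],[0,0.009,0]],[[-1.5,0,-0.3],[0,0.018,0]],[[-1.5,0,-0.3],[0,0.018,0]],[[2.9,0,0.8],[0,-0.038,0]],[[5.8,0,1.5],[0,-0.076,0]],[[8.6,0,2.4],[0,-0.114,0]],[[11.5,0,3.2],[0,-0.152,0]],[[14.4,0,4],[0.003,-0.19,0]]]'

```text
t: 10.55
tcp_pos: [0.529, 0.0983, 0.0884]
ee_rot: [3.141, 0.002, 1.42]
ft_force: [0.4, 0.1, -0.6]
grip_width: 0.0101
```

```bash
python3 - <<'E'
from h import *
np.set_printoptions(precision=4,suppress=True)
s,p,R=cur(); print(s["t"],p,s["ee_rot"],s["ft_force"],s["grip_width"],np.rad2deg(np.arcsin(-R.as_matrix()[:,2]@yv)))
goal([*(B),.0886],1.4207)
im=optics.get_image("top")
for l in("catch_left","catch_right","dropper_mid"):
    for r in landmark_of(l,im)[:2]: u,v=r["at"]; w=onz(im,u,v,.063); print(l,np.round(r["at"],1),round(r["conf"],2),w,(w[:2]-B)@yv[:2])
im=optics.get_image("wrist"); save(im,"w5.png",(170,110,390,350),2.5)
for l in("catch_left","catch_right","dropper_mid"):
    for r in landmark_of(l,im)[:2]: u,v=r["at"]; w=onz(im,u,v,.063); print(l,np.round(r["at"],1),round(r["conf"],2),w,(w[:2]-B)@yv[:2])
E
```

```text
10.55 [0.529  0.0983 0.0884] [3.1411 0.0022 1.4201] [ 0.3654  0.0821 -0.6447] 0.010064458221857123 0.12713884195591524
[ 0.8 -0.7 -0.2] [ 0.0005  0.0022 -0.0006]
catch_right [289.3 253.8] 0.66 [ 0.4739 -0.1266  0.063 ] -0.23131723398059936
catch_right [192.  226.2] 0.43 [0.528  0.0769 0.063 ] -0.022056348504612293
catch_left [277.6 199.7] 0.67 [0.53   0.1225 0.063 ] 0.023385755875953224
catch_right [279.9 271.8] 0.71 [0.5243 0.0758 0.063 ] -0.023655362415271306
dropper_mid [279.8 238.3] 0.88 [0.5276 0.0983 0.063 ] -0.0009478622518210295
```

View pics/w5.png

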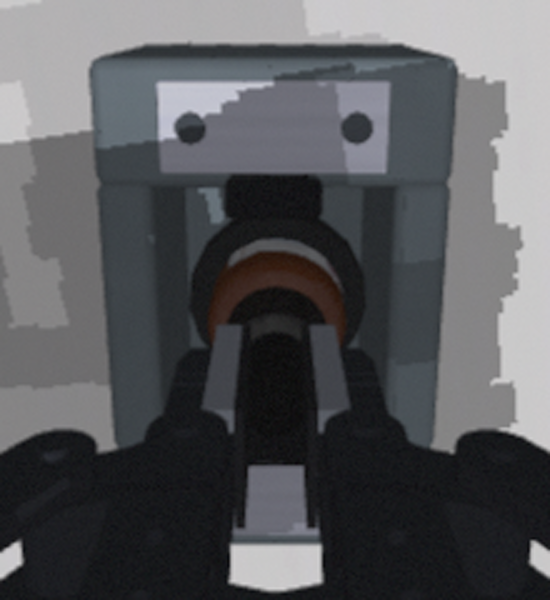

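Networks give catch shifts of about 9 mm (left) and about 8 mm (right). For margin I lean once more to −y, further and with a dwell.

Request:
servo_tool --commands '[[[-4.2,0,0.2],[0,0.052,0]],[[-8.4,0,-0.5],[0,0.105,0]],[[-12.5,0,-0.9],[0,0.157,0]],[[-15.2,0,-1.1],[0,0.192,0]],[[-18,0,-1.2],[0,0.227,0]],[[-18,0,-1.2],[0,0.227,0]],[[-18,0,-1.2],[0,0.227,0]],[[-18,0,-1.2],[0,0.227,0]]]'

```text
t: 11.75
tcp_pos: [0.5265, 0.081, 0.0901]
ee_rot: [3.14, -0.229, 1.419]
ft_force: [2.3, 5.5, 0.3]
grip_width: 0.0104
```

```bash
python3 - <<'E'
from h import *
s,p,R=cur(); print(s["t"],p,s["ee_rot"],s["ft_force"],s["grip_width"],np.rad2deg(np.arcsin(-R.as_matrix()[:,2]@yv)))
goal([.5290,.0989,.0890],1.4207)
E
```

```text
11.75 [0.52650324 0.08096309 0.09009793] [ 3.14048046 -0.22930824  1.418937  ] [2.32292357 5.54298227 0.33969267] 0.010441249643069908 -13.13825014716787
[17.4 -0.3  5.2] [ 0.0013 -0.2293 -0.0019]
```

Request:
servo_tool --commands '[[[3,0,0.8],[0,-0.04,0]],[[6,0,1.6],[0,-0.08,0]],[[9,0,2.5],[0,-0.12,0]],[[12,0,3.5],[0,-0.16,0]],[[15,0,4.5],[0,-0.2,0]],[[17.4,0,5.2],[0,-0.23,0]],[[17.4,0,5.2],[0,-0.23,0]],[[17.4,0,5.2],[0,-0.23,0]]]'

```text
t: 12.55
tcp_pos: [0.5292, 0.0987, 0.0889]
ee_rot: [3.141, 0.0, 1.419]
ft_force: [-0.4, 0.6, -1.9]
grip_width: 0.0102
```

```bash
python3 - <<'E'
from h import *
np.set_printoptions(precision=4,suppress=True)
s,p,R=cur(); print(s["t"],p,s["ee_rot"],s["ft_force"],s["grip_width"],np.rad2deg(np.arcsin(-R.as_matrix()[:,2]@yv)))
im=optics.get_image("wrist")
for l in("catch_left","catch_right"):
    for r in landmark_of(l,im)[:1]: u,v=r["at"]; w=onz(im,u,v,.063); print(l,np.round(r["at"],1),round(r["conf"],2),w,(w[:2]-B)@yv[:2])
for q in masks_of("dropper_mid",im)[:1]: print(q["extent"])
E
```

```text
12.55 [0.5292 0.0987 0.0889] [3.1405 0.0001 1.4188] [-0.4015  0.5518 -1.9322] 0.01023033098381785 0.0063975901782774135
catch_left [277.6 197.3] 0.7 [0.5305 0.124  0.063 ] 0.024922821315065666
catch_right [274.3 274.2] 0.65 [0.5208 0.0745 0.063 ] -0.025441966294911147
[246.8, 198.0, 316.0, 282.7]
```

Both catches now read about ±25 mm, roughly 9 mm back each. Next a slow lift, checking force.

Request:
servo_tool --commands '[[[0,0,-3],[0,0,0]],[[0,0,-6],[0,0,0]],[[0,0,-9],[0,0,0]],[[0,0,-12],[0,0,0]],[[0,0,-15],[0,0,0]],[[0,0,-18],[0,0,0]],[[0,0,-21],[0,0,0]],[[0,0,-24],[0,0,0]]]'

```text
t: 13.55
tcp_pos: [0.5292, 0.0985, 0.1133]
ee_rot: [3.141, 0.0, 1.418]
ft_force: [0.6, 0.5, -1.0]
grip_width: 0.0102
```

Force is clean, only the bottle's weight, so I continue up to z 0.21.

Request:
servo_tool --commands '[[[0,0,-12],[0,0,0]],[[0,0,-28],[0,0,0]],[[0,0,-45],[0,0,0]],[[0,0,-62],[0,0,0]],[[0,0,-80],[0,0,0]],[[0,0,-92],[0,0,0]],[[0,0,-97],[0,0,0]],[[0,0,-97],[0,0,0]]]'

```text
t: 14.35
tcp_pos: [0.5292, 0.0986, 0.2107]
ee_rot: [3.14, 0.0, 1.418]
ft_force: [-0.6, 0.1, -0.6]
grip_width: 0.0101
```

```bash
python3 - <<'E'
from h import *
np.set_printoptions(precision=4,suppress=True)
s,p,R=cur(); print(s["t"],p,s["ft_force"],s["grip_width"])
goal([.4705,-.1232,.20],p[0]*0+s["ee_rot"][2])
im=optics.get_image("scene"); save(im,"s2.png",(130,110,330,290),3.5)
m=[q for q in masks_of("cork_mat",im)]
for q in m:
    v,u=np.nonzero(q["pixels"]); print("mat",q["conf"],onz(im,u.mean(),v.mean(),.006),im["pixels"][q["pixels"]].mean(0))
q=masks_of("dropper_mid",im)[:1]
for k in q:
    P=[world(im,u,v) for v,u in zip(*np.nonzero(k["pixels"]))]; P=np.array(P); P=P[np.linalg.norm(P[:,:2]-p[:2],axis=1)<.04]; print(len(P),np.percentile(P,[1,50,99],axis=0))
    for lo in np.arange(.09,.24,.02):
        w=P[(P[:,2]>lo)&(P[:,2]<lo+.02)]
        if len(w): print(round(lo,3),len(w),np.median(w,0))
im=optics.get_image("top")
for q in masks_of("cork_mat",im):
    v,u=np.nonzero(q["pixels"]); print("mat top",q["conf"],onz(im,u.mean(),v.mean(),.006))
E
```

```text
14.35 [0.5292 0.0986 0.2107] [-0.629   0.1459 -0.6364] 0.01008007889198584
[-228.1  -24.3   10.7] [0.0019 0.0003 0.    ]
mat 0.64 [ 0.6673 -0.3287  0.006 ] [176.4118 154.5034  42.192 ]
mat 0.59 [ 0.4667 -0.1299  0.006 ] [143.3285 116.2667  86.4378]
579 [[0.5081 0.0748 0.1327]
 [0.5235 0.0858 0.1733]
 [0.5451 0.103  0.2281]]
0.13 114 [0.522  0.084  0.1411]
0.15 131 [0.5213 0.0828 0.1598]
0.17 166 [0.5221 0.084  0.1777]
0.19 119 [0.5248 0.0881 0.1995]
0.21 45 [0.5274 0.0909 0.2186]
0.23 4 [0.529  0.0942 0.2309]
mat top 0.73 [ 0.6722 -0.3226  0.006 ]
mat top 0.66 [ 0.4702 -0.1245  0.006 ]
```

View pics/s2.png

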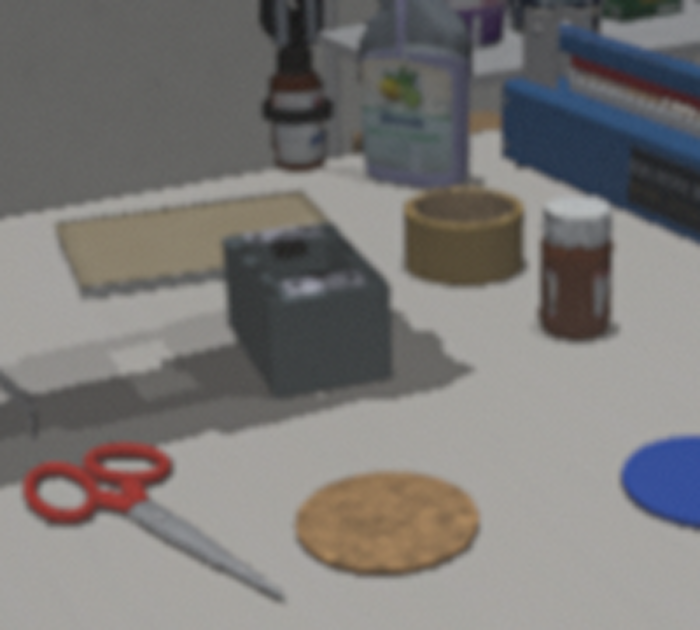

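The bottle is out, hanging upright at crop (297,120); the cork mat is at crop (388,522). Now I carry it over.

Request:
servo_tool --commands '[[[-25,-3,1],[0,0,0]],[[-60,-6,3],[0,0,0]],[[-98,-10,5],[0,0,0]],[[-136,-15,7],[0,0,0]],[[-174,-19,9],[0,0,0]],[[-205,-22,10],[0,0,0]],[[-224,-24,11],[0,0,0]],[[-229,-25,11],[0,0,0]]]'

```text
t: 15.4
tcp_pos: [0.4688, -0.1255, 0.1982]
ee_rot: [-3.141, 0.0, 1.416]
ft_force: [0.4, 0.4, -0.6]
grip_width: 0.0105
```

Request:
servo_tool --commands '[[[0,0,15],[0,0,0]],[[0,0,35],[0,0,0]],[[0,0,60],[0,0,0]],[[0,0,80],[0,0,0]],[[0,0,94],[0,0,0]],[[0,0,101],[0,0,0]],[[0,0,104],[0,0,0]],[[0,0,104],[0,0,0]]]'

```text
t: 16.2
tcp_pos: [0.4688, -0.1253, 0.0944]
ee_rot: [-3.141, 0.0, 1.416]
ft_force: [0.2, -0.5, -0.7]
grip_width: 0.0102
```

```bash
python3 - <<'E'
from h import *
np.set_printoptions(precision=4,suppress=True)
s,p,R=cur(); print(s["t"],p,s["ee_rot"],s["ft_force"],s["grip_width"])
goal([.4702,-.1240,.0862],s["ee_rot"][2])
im=optics.get_image("scene"); save(im,"s3.png",(180,170,320,290),5)
E
```

```text
16.2 [ 0.4688 -0.1253  0.0944] [-3.1407  0.0005  1.416 ] [ 0.2043 -0.5273 -0.6613] 0.010162253858601759
[1.5 1.1 8.2] [-0.0009  0.0005 -0.    ]
```

View pics/s3.png

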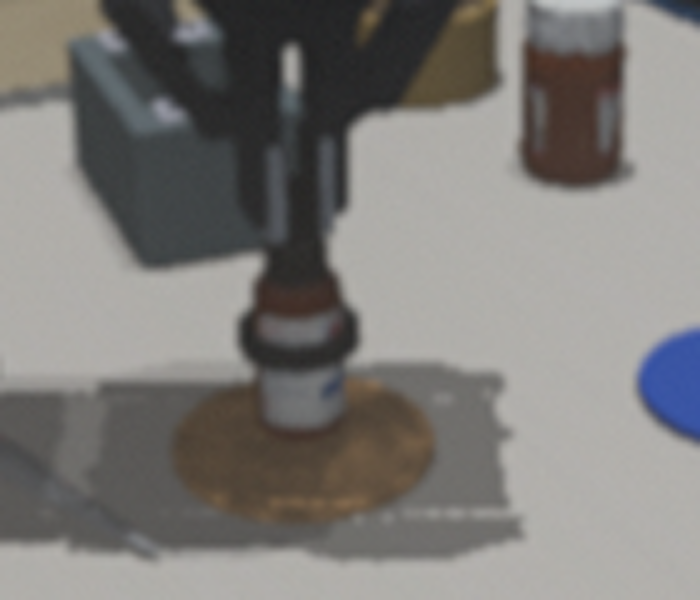

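The bottle's foot (crop 302,425) hangs close above the cork mat (centre crop 304,447) and is almost upright. I lower it to contact.

Request:
servo_tool --commands '[[[1,1,2],[0,0,0]],[[1.5,1,4],[0,0,0]],[[1.5,1,5.5],[0,0,0]],[[1.5,1,6.5],[0,0,0]],[[1.5,1,7.2],[0,0,0]],[[1.5,1,7.8],[0,0,0]],[[1.5,1,8.2],[0,0,0]],[[1.5,1,8.2],[0,0,0]]]'

```text
t: 17.05
tcp_pos: [0.4702, -0.1242, 0.0865]
ee_rot: [-3.141, 0.001, 1.416]
ft_force: [0.5, -1.0, -0.3]
grip_width: 0.0101
```

Request:
servo_tool --commands '[[[0,0,0.5],[0,0,0]],[[0,0,1],[0,0,0]],[[0,0,1.4],[0,0,0]],[[0,0,1.4],[0,0,0]],[[0,0,1.4],[0,0,0]],[[0,0,1.4],[0,0,0]],[[0,0,1.4],[0,0,0]],[[0,0,1.4],[0,0,0]]]'

```text
t: 17.85
tcp_pos: [0.4704, -0.1243, 0.0855]
ee_rot: [3.141, 0.001, 1.416]
ft_force: [-0.7, 0.7, 5.9]
grip_width: 0.0106
```

Contact at 5.9 N. I ease off 0.4 mm and open to 40 mm, holding position.

Request:
servo_tool --commands '[[[0,0,0],[0,0,0]],[[0,0,-0.2],[0,0,0]],[[0,0,-0.4],[0,0,0]],[[0,0,-0.4],[0,0,0]],[[0,0,-0.4],[0,0,0]],[[0,0,-0.4],[0,0,0]],[[0,0,-0.4],[0,0,0]],[[0,0,-0.4],[0,0,0]]]' --hand 45

```text
t: 18.65
tcp_pos: [0.4704, -0.1242, 0.0859]
ee_rot: [3.141, 0.001, 1.416]
ft_force: [0.0, 0.5, 0.3]
grip_width: 0.0449
```

Request:
servo_tool --commands '[[[0,0,-5],[0,0,0]],[[0,0,-15],[0,0,0]],[[0,0,-30],[0,0,0]],[[0,0,-50],[0,0,0]],[[0,0,-75],[0,0,0]],[[0,0,-100],[0,0,0]],[[0,0,-115],[0,0,0]],[[0,0,-120],[0,0,0]]]'

```text
t: 19.45
tcp_pos: [0.4709, -0.1244, 0.2081]
ee_rot: [3.138, 0.002, 1.416]
ft_force: [0.5, 0.2, -0.5]
grip_width: 0.0451
```

```bash
python3 - <<'E'
from h import *
np.set_printoptions(precision=4,suppress=True)
s,p,R=cur(); print(s["t"],p,s["ft_force"],s["grip_width"])
im=optics.get_image("scene"); save(im,"s4.png",(180,150,320,290),4)
k=masks_of("dropper_mid",im)[0]; print(k["conf"],k["extent"])
for r in landmark_of("dropper_mid",im)[:2]: print(r,onz(im,*r["at"],.057))
E
```

```text
19.45 [ 0.4709 -0.1244  0.2081] [ 0.5229  0.214  -0.4817] 0.045104634318273114
0.75 [228.3, 208.6, 254.4, 258.9]
{'at': [243.9, 232.7], 'conf': 0.68} [ 0.4785 -0.1257  0.057 ]
```

View pics/s4.png

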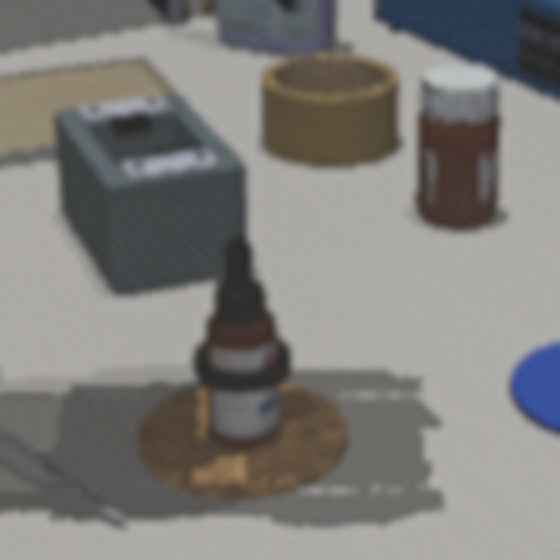

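The bottle stands upright on the cork mat (foot at crop 243,430), released, with the gripper well above it.

```bash
python3 -c "
from h import *
print(finish_job())"
```

```text
the job is handed in; nothing more can be done
None
```

The dropper bottle is out of the holder and stands upright, released, on the brown cork mat. I handed the job in with the robot clock at about 19.5 s.

**What I did**
- **Grip:** I gripped the bulb from above. The first grip was too low and closed on the edge of the cap (19 mm opening), so I opened, rose 6.5 mm and gripped again, at 10 mm.
- **Rocking:** I leaned the bottle to a commanded +10.8°, then to −10.9°. I leaned a little further to −y after that, and finally did a second lean to −13°.
- **Lift and placing:** I brought it upright, lifted it straight out, set it down on the cork mat with 5.9 N contact, let go and backed off about 120 mm.

**Checks**
- **Catches:** while each was being pushed, the reaction was about 4 N, as described. The last −y lean gave 5.5 N, suggesting that catch had reached its stop.
- **Catch positions:** before lifting, the wrist camera put both tips about 25 mm from the block's centre, roughly 9 mm back each. After the first pass the −y catch had read only about 8 mm back, which is why I leaned that way again.
- **Lift:** no resistance showed in the force reading.
- **Final picture:** it shows the bottle standing upright and free on the cork mat, with the gripper clear.

**Disagreements:** the two cameras put the mat centre about 6 mm apart, and I used the top camera's value. The bottle's mid-point in the last picture also read about 8 mm from where I released it. It is well inside the mat either way.

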